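Load the ledge and hold the sprung hatch of a deburring cabinet

ROBOT

A 6-joint arm with a two-finger parallel gripper is mounted at the origin on the work surface. World frame = base frame: x ahead of the robot, y to its left, z up, the work surface at z = 0. Lengths are in mm, angles in rad, forces in N, time in s.
With the tool pointing down it reaches from about 300 to 775 mm from the base axis. Payload 14.6 kg.
Tool frame: the origin (TCP) lies at the very end of the fingers, on their centre line; the grasp point (between the pads) lies 19 mm behind it; z points along the fingers, y is the line along which they close (so a half turn about z gives the same grasp; the last joint's range is limited). The gripper opens to 94 mm and grips with 3 to 60 N. Pads are 16 mm wide; open, the fingers measure 119 mm over their backs; the gripper's body (75 mm by 177 mm) begins 78 mm behind the grasp point.
Start: joints at [-1.375, 0.3, 1.521, -0, 1.321, -0.067], TCP at [142.875, -531.108, 205.446] pointing down, gripper open.
Joint ranges: [-3.03, 3.03], [-0.79, 2.21], [0.23, 2.52], [-1.04, 4.18], [0, 3.07], [-2.55, 2.55]. Speed limits (rad/s): [2.22, 2.22, 2.57, 3.14, 3.14, 3.14].

INTERFACE

Orientations are given as [roll, pitch, yaw] about the fixed x, y, z axes, in that order (R = Rz(yaw) Ry(pitch) Rx(roll)).
In Python, from cell import manip, camera, get_calibration gives the robot as it stands.
- The arm moves only by the tool arm_command, never from a script. Its argument "targets" is a list of rows, each an object of numbers: "hand": the opening, from -1 (shut) to 1 (fully open), so that 0 is half open; "x", "y", "z": the shift along the tool's x, y, z in m; "yaw": the turn about the tool's z in rad. In form: [{"hand": .., "x": .., "y": .., "z": .., "yaw": ..}, ...]. A call has 1 to 10 rows; each row shifts and turns the commanded pose from where the row before left it, along the tool's axes as they then stand; what a row does not reach is not made up. A row lasts 1/10 s, in which the tool goes at most 50 mm and 8.59 degrees, less where a joint would pass 70% of its speed; a pose out of reach is approached as far as the arm can. A call is refused whole if a number of a shift passes 0.05 or a number of a turn 0.15, either way. A call with a gripper value outside its range is refused whole. The fingers move at their own pace and stop on an object; "newtons" is the grip in N (left out, the last holds). Time passes only in rows, so rows that do not move let the fingers close. It gives the time, the measured TCP pose, the force, the opening and the grip force at its end, in the units of the state.
- manip.read_state(): the state, without advancing time (a new reading comes with each control period).
- camera(name): name is "scene" or "side" or "wrist"; returns the picture (400x640x3 uint8, red, green, blue); there is no depth.
- get_calibration(name): a dict with "K" (3x3 intrinsics, pixels), "cam_to_world" (4x4, takes a point from camera to world coordinates). Camera axes: x right, y up, looking along -z (the intrinsics and any distortion apply to the point x, -y, -z); pixel columns grow to the right and rows downward; lengths in mm; the calibration is good to about 2 mm. The wrist camera is an equidistant fisheye: a pixel r from the principal point sees the ray r / f radians off the axis. A picture is of the moment at which its call begins: read the wrist's pose just before it. get_calibration takes no time and is no camera call; for the wrist camera it gives the pose at the moment of the call.
- manip.sign_off(): hands the job in; it is judged then, once.
The state is a dict: "clock": time; "joints": joint angles; "qd": joint speeds; "effort": joint torques, N m; "eef_pos": TCP position; "eef_rot": TCP orientation; "wrist_force": force on the tool from outside, world axes, zero at the start; "moment": the same for the moment, N m; "finger_gap": finger opening in mm; "finger_force": force on a finger pad.
Only numpy, scipy, OpenCV 4.12 (cv2) and the standard library are available. Lean on these libraries where they do the work, as an engineer would, in place of code of your own. Each camera call takes 0.05 s, during which the arm holds its last target. There are 200 camera calls.

TASK

Get the steel deburring cabinet ready to be loaded: take the flanged collar that stands on its flange (not its upside-down twin) and seat it flange down, flat and fully home in the round pocket of the ledge on the cabinet's side, and let go of it. Then take the hatch by its bar, raise it clearly past its balance point so that its spring is felt to take over, bring it back and hold it just below balance (by a few degrees, no more than about ten), without ever letting it swing loose or slam. Finish holding the hatch still there with the gripper, and leave everything else on the bench where it is.

Things in the scene. Friction and masses are not known exactly. Their poses are not given: they have to be found in the camera images.
- collar: The collar to load: turned bright steel, a tube 30 mm in diameter standing up from a round flange 48 mm in diameter and 6 mm thick, 54 mm high over all, about 0.25 kg. It stands on its flange on the bench. Origin at the centre of the flange's underside, z up along the tube.
- spare_collar: Its twin of the same size and material, standing upside down on the end of the tube with the flange at the top (flange from 48 to 54 mm above the bench). Origin at the centre of its foot. Leave it. The two swap places from run to run.
- pocket (a point): Centre of the floor of the round pocket, 54 mm in diameter and 8 mm deep with a 2.5 mm chamfer at the mouth, in the aluminium top plate (120 x 120 mm) of the loading ledge on the cabinet's left (+y) side. The ledge's top is 60 mm above the bench, the pocket's floor 52 mm. A collar seated flange down has its origin on this point. Axes as the cabinet's.
- cabinet: Open-topped sheet steel deburring cabinet, 200 mm deep (x) by 220 mm wide (y) by 100 mm high, fixed to the bench. Origin at the centre of its underside; x points to its back (away from the robot), y to the side with the ledge, z up. In this frame the hinge is at (100, 0, 100) mm, the pocket at (-30, 175, 52) mm.
- hatch_hinge (a point): Midpoint of the hatch's hinge axis, along the cabinet's y, at the back upper edge, 100 mm above the bench.
- hatch_bar (a point): Midpoint of the hatch's bar handle: a dark round steel bar 12 mm in diameter along the cabinet's y, 110 mm long between its two upright posts' axes, 40 mm above the hatch's top face near its front edge. From the hinge it lies 195 mm to the front and 46 mm up when shut (146 mm above the bench), and turns with the hatch.
- hatch (a joint): Angle of the hatch, rad: 0 shut (level), growing as its front edge rises; stop at 1.3. The hatch is a 205 x 228 x 4 mm steel plate with handle, 0.9 kg, with torsion springs at the hinge. Balance is at 0.90 rad (52 degrees): below it the hatch falls shut, above it the spring swings it to the stop. It takes about 2 N upwards at the bar to start it from shut, less and less towards balance.
- spacer: Plain steel ring without flange, 48 mm across, 24 mm bore, 30 mm high, a bystander. Origin at its underside.
- offcut: Flat steel offcut, 100 x 60 x 8 mm, a bystander lying before the cabinet. Origin at its underside.
- wrench: Wrench lying on the bench before the cabinet, a bystander.
- hammer: Hammer lying on the left of the bench, a bystander.
- spray_can: Grey can, 54 mm across, 160 mm high, a bystander right of the cabinet. Origin at its underside.
- tin: Aluminium tin, 72 mm across, 90 mm high, a bystander on the left beyond the ledge. Origin at its underside.
- angle_grinder: Angle grinder lying on the right of the bench, about 255 mm long, a bystander.

How it is judged:
By the outcome, as a careful person would: the job done as asked, in the order asked, and still so for the second after the job is handed in, while the arm keeps its last pose, push and grip.
It also fails if it takes over 67 s, if anything falls off the work surface, if the arm or the gripper's body presses on something with over 40 N, if the wrist force passes 120 N, or if a joint passes its speed limit or range.

## Working session

There is one attempt and no reset: what is moved stays moved. The work goes in short steps, Python scripts to look and compute and a tool call to move; the robot and the scene stay as the last step left them, time stands still between calls to the robot, and variables do not carry over. Pictures are saved under pics/ and viewed, at most 10 in all, crops included, and the job is handed in when it is done.

Besides the shell and the picture viewer there is one more tool, called after "Emit:" as name([rows], argument=value, ...), one row to a line, values as JSON. arm_command: Moves the arm, as the interface text tells. Its arguments: {"type":"object","properties":{"targets":{"type":"array"},"newtons":{"type":"number"}},"required":["targets"]}

```bash
mkdir -p pics; ls
python3 - <<'E'
from cell import manip,camera,get_calibration
import cv2,numpy as np
print(manip.read_state())
for n in ["scene","side"]:
    im=camera(n); cv2.imwrite(f"pics/{n}0.png",im[:,:,::-1]); c=get_calibration(n); print(n,c)
E
```

```text
pics
{'clock': 0.0, 'joints': array([-1.37457939e+00,  3.00450527e-01,  1.52159746e+00, -2.90469425e-06,
        1.32069936e+00, -6.66002224e-02]), 'qd': array([ 1.17165352e-05,  5.20147345e-04, -6.03490284e-04,  1.60276559e-03,
       -2.13162853e-04,  1.41333361e-03]), 'effort': array([ 1.25940158e-03, -5.31804264e+01, -3.52738094e+01,  7.08442647e-02,
        2.44195590e-02, -9.08706420e-05]), 'eef_pos': array([ 142.8347373 , -530.85002325,  204.89068769]), 'eef_rot': array([-3.14044034e+00, -7.40384784e-05,  2.62817842e-01]), 'wrist_force': array([-1.06623976, -0.04841082, -0.45112943]), 'moment': array([ 0.04005629, -0.0350653 , -0.02826854]), 'finger_force': 0.0, 'finger_gap': 94.01446571456017}
scene {'K': array([[439.99818728,   0.        , 314.76388947],
       [  0.        , 439.99818728, 198.21115013],
       [  0.        ,   0.        ,   1.        ]]), 'cam_to_world': array([[-7.54191595e-01, -4.04363537e-01,  5.17383000e-01,
         1.43037541e+03],
       [ 6.56525403e-01, -4.79953519e-01,  5.81909800e-01,
         9.18825352e+02],
       [ 1.30166862e-02,  7.78546562e-01,  6.27451844e-01,
         1.16389259e+03],
       [ 0.00000000e+00,  0.00000000e+00,  0.00000000e+00,
         1.00000000e+00]])}
side {'K': array([[389.94110605,   0.        , 311.14210943],
       [  0.        , 389.94110605, 195.38920555],
       [  0.        ,   0.        ,   1.        ]]), 'cam_to_world': array([[ 9.02942658e-01,  3.16606708e-01, -2.90610993e-01,
         2.20952122e+02],
       [-4.29756472e-01,  6.68314177e-01, -6.07178339e-01,
        -7.95276871e+02],
       [ 1.98271144e-03,  6.73139178e-01,  7.39513161e-01,
         9.78290226e+02],
       [ 0.00000000e+00,  0.00000000e+00,  0.00000000e+00,
         1.00000000e+00]])}
```

View pics/scene0.png

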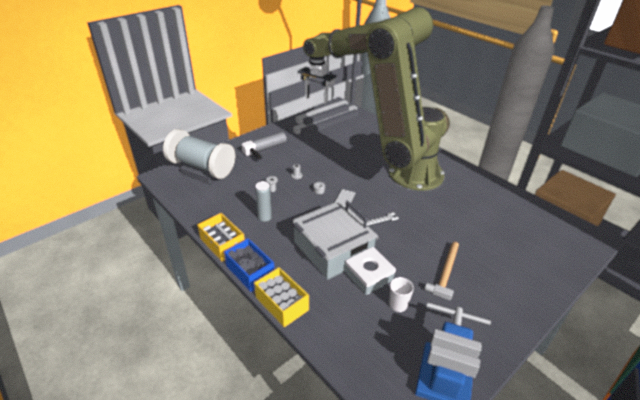

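View pics/side0.png

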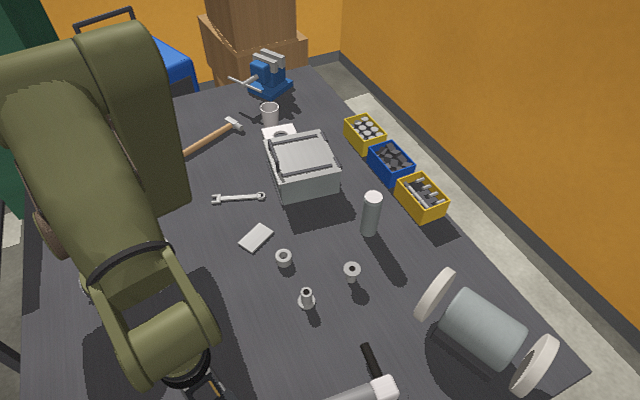

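The scene view shows the cabinet at about (335,237), the pocket at (371,266), and the two collars at (297,170) and (272,183). In the side view the collar on its flange is at (307,298), the upside-down twin at (352,270), and the spacer at (284,257). I'll enlarge these next.

```bash
cat > h.py <<'E'
import numpy as np,cv2
from cell import manip,camera,get_calibration
def ray(n,u,v,c=None):
    c=c or get_calibration(n);K=c["K"];T=c["cam_to_world"]
    x=(u-K[0,2])/K[0,0];y=(v-K[1,2])/K[1,1]
    if n=="wrist":
        r=np.hypot(x,y);s=np.sin(r)/max(r,1e-9);d=np.array([x*s,-y*s,-np.cos(r)])
    else: d=np.array([x,-y,-1.])
    return T[:3,3],T[:3,:3]@d
def atz(n,u,v,z,c=None):
    o,d=ray(n,u,v,c);return o+d*(z-o[2])/d[2]
def proj(n,p,c=None):
    c=c or get_calibration(n);K=c["K"];T=c["cam_to_world"]
    q=T[:3,:3].T@(np.array(p,float)-T[:3,3]);x,y,z=q[0],-q[1],-q[2]
    if n=="wrist":
        r=np.hypot(x,y);t=np.arctan2(r,z);x,y=x/r*t,y/r*t
    else: x,y=x/z,y/z
    return np.array([K[0,0]*x+K[0,2],K[1,1]*y+K[1,2]])
E
python3 - <<'E'
from h import *
a=cv2.imread("pics/scene0.png")[185:297,285:397];b=cv2.imread("pics/side0.png")[115:215,250:350]
c=cv2.imread("pics/side0.png")[235:315,265:375]
f=lambda i,s:cv2.resize(i,None,fx=s,fy=s,interpolation=cv2.INTER_CUBIC)
o=np.zeros((600,800,3),np.uint8)
A=f(a,4);o[:448,:448]=A   # px=285+x/4,185+y/4
B=f(b,3);o[:300,460:760]=B
C=f(c,3);o[310:550,460:790]=C
cv2.imwrite("pics/m1.png",o)
print("collar",atz("side",307,291,54),atz("side",307,302,3),"pocket",atz("scene",371,266,56))
E
```

```text
collar [ 428.77298608 -337.64202521   54.        ] [ 426.29999336 -342.22758238    3.        ] pocket [611.08039542 288.83405119  56.        ]
```

View pics/m1.png

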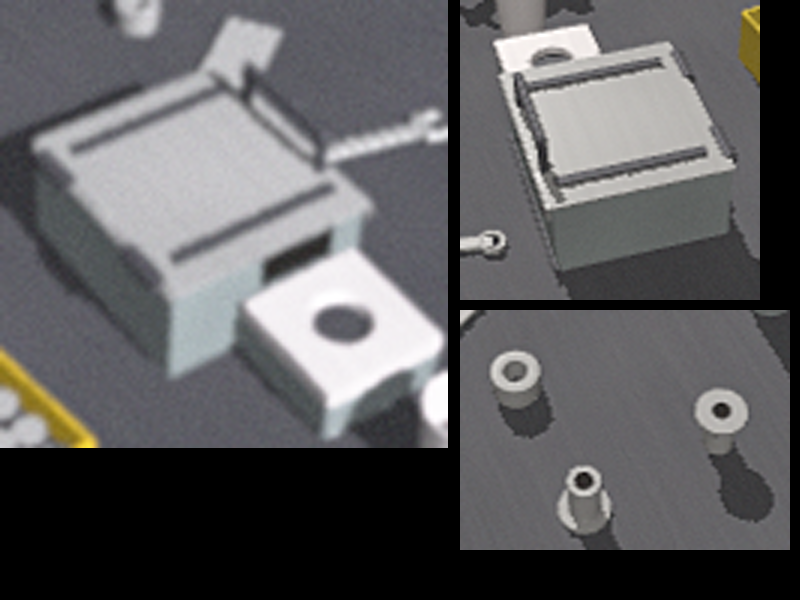

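The crop shows the collar's tube top at side px (306.3,292.3). In the scene view the pocket rim is centred at (371,266), the ledge corners are at about (345,262), (374,247), (395,270) and (367,286), and the bar ends are at about (347.5,203) and (364.5,223).

Run:
```python
from h import *
np.set_printoptions(precision=1,suppress=True)
S=lambda x,y,z:atz("scene",285+x/4,185+y/4,z)
print("collar",atz("side",306.3,292.3,54),atz("side",306.3,301,6))
print("pocket",S(344,324,60))
L=[S(*p,60) for p in[(240,307),(355,250),(440,340),(328,405)]]
print("ledge",np.array(L),np.mean(L,0),[np.linalg.norm(L[i]-L[i-1]) for i in range(4)],[np.degrees(np.arctan2(*(L[i]-L[i-1])[1::-1])) for i in range(4)])
H=[S(*p,103) for p in[(35,145),(220,75),(372,208),(168,290)]]
print("hatch",np.array(H),np.mean(H,0),[np.linalg.norm(H[i]-H[i-1]) for i in range(4)],[np.degrees(np.arctan2(*(H[i]-H[i-1])[1::-1])) for i in range(4)])
b=S(250,72,148),S(320,150,148);print("bar",b,np.linalg.norm(b[0]-b[1]),np.mean(b,0))
```

```text
collar [ 425.5 -340.3   54. ] [ 425.2 -340.2    6. ]
pocket [614.  291.1  60. ]
ledge [[667.3 220.5  60. ]
 [542.8 237.3  60. ]
 [566.  355.4  60. ]
 [687.5 342.7  60. ]] [615.9 289.   60. ] [np.float64(123.90663466049098), np.float64(125.61284767339072), np.float64(120.31043337166489), np.float64(122.23493349270409)] [np.float64(-99.39466599518884), np.float64(172.3029439488669), np.float64(78.91677418344565), np.float64(-5.938149012195441)]
hatch [[700.4 -14.1 103. ]
 [504.4  21.8 103. ]
 [528.5 238.4 103. ]
 [729.1 195.6 103. ]] [615.6 110.4 103. ] [np.float64(211.65314744068837), np.float64(199.26381288836666), np.float64(217.98695192399745), np.float64(205.05646779706882)] [np.float64(-97.7830460657858), np.float64(169.64503531429344), np.float64(83.64397295992399), np.float64(-12.036243513399373)]
bar (array([519.9,  74.3, 148. ]), array([547.8, 189.2, 148. ])) 118.20872845578619 [533.8 131.7 148. ]
```

Emit:
arm_command([
  {"hand": 0.3,"x": 0.046,"y": -0.016},
  {"x": 0.046,"y": -0.016},
  {"x": 0.046,"y": -0.016},
  {"x": 0.046,"y": -0.016},
  {"x": 0.046,"y": -0.016},
  {"x": 0.046,"y": -0.016},
  {"x": 0.046,"y": -0.015},
  {"z": 0.03},
  {"z": 0.02},
  {},
])

```text
schema error: expected keys hand, x, y, z, yaw
```

Run:
```python
from h import *
np.set_printoptions(precision=2,suppress=True)
s=manip.read_state();c=get_calibration("wrist");im=camera("wrist");cv2.imwrite("pics/w1.png",im[:,:,::-1])
np.save("w1.npy",c)
print(s["eef_pos"],s["eef_rot"],s["finger_gap"],c)
print("spare",atz("side",352,268.3,54),"spacer",atz("side",283.3,255,30))
for p in[(425,-340,54),(425,-340,6)]:print(proj("wrist",p,c))
```

```text
[ 142.82 -530.88  204.95] [-3.14 -0.    0.26] 93.92283982009666 {'K': array([[309.71,   0.  , 319.  ],
       [  0.  , 309.71, 195.53],
       [  0.  ,   0.  ,   1.  ]]), 'cam_to_world': array([[   0.26,    0.93,    0.25,  216.77],
       [  -0.97,    0.25,    0.07, -510.31],
       [  -0.  ,   -0.26,    0.96,  385.03],
       [   0.  ,    0.  ,    0.  ,    1.  ]])}
spare [ 569.25 -328.21   54.  ] spacer [ 421.   -192.36   30.  ]
[226.53 -77.26]
[235.93 -59.32]
```

View pics/w1.png

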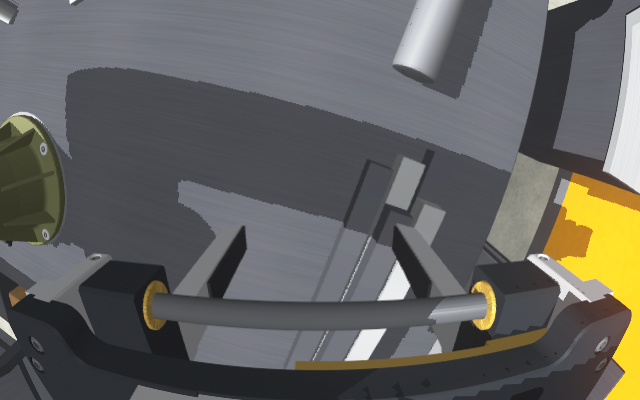

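The call was refused because every row needs all the keys. The picture therefore only shows the start pose, with the fingertips at about (240,240) and (400,240).

Emit:
arm_command([
  {"hand": 0.3,"x": 0.046,"y": -0.016,"z": 0,"yaw": 0},
  {"hand": 0.3,"x": 0.046,"y": -0.016,"z": 0,"yaw": 0},
  {"hand": 0.3,"x": 0.046,"y": -0.016,"z": 0,"yaw": 0},
  {"hand": 0.3,"x": 0.046,"y": -0.016,"z": 0,"yaw": 0},
  {"hand": 0.3,"x": 0.046,"y": -0.016,"z": 0,"yaw": 0},
  {"hand": 0.3,"x": 0.046,"y": -0.016,"z": 0,"yaw": 0},
  {"hand": 0.3,"x": 0.046,"y": -0.015,"z": 0,"yaw": 0},
  {"hand": 0.3,"x": 0,"y": 0,"z": 0.03,"yaw": 0},
  {"hand": 0.3,"x": 0,"y": 0,"z": 0.02,"yaw": 0},
  {"hand": 0.3,"x": 0,"y": 0,"z": 0,"yaw": 0},
])

```text
clock: 1.15
eef_pos: [424.2, -339.1, 152.8]
eef_rot: [-3.137, 0.003, 0.263]
wrist_force: [-0.2, 0.8, 0.2]
finger_gap: 61.3
finger_force: 0.0
```

Run:
```python
from h import *
np.set_printoptions(precision=2,suppress=True)
s=manip.read_state();c=get_calibration("wrist");im=camera("wrist");cv2.imwrite("pics/w2.png",im[:,:,::-1])
np.save("w2.npy",c)
print(s["clock"],s["eef_pos"],s["eef_rot"],s["finger_gap"],s["wrist_force"])
for p in[(425,-340,54),(425,-340,6)]:print(proj("wrist",p,c))
```

```text
1.15 [ 424.24 -339.13  152.81] [-3.14  0.    0.26] 61.25440380322029 [-0.17  0.83  0.18]
[321.88 195.38]
[321.72 183.62]
```

View pics/w2.png

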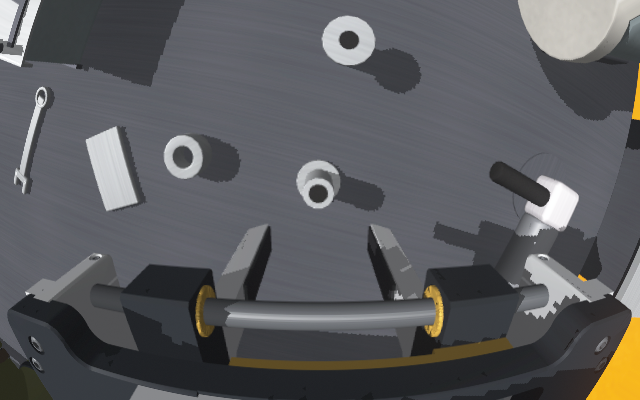

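The collar's tube top is centred at (318,193) and its flange at (318,182), nearly below the fingers. The spacer is at (183,157) and the upside-down twin at (348,40), both clear.

Run:
```python
from h import *
c=np.load("w2.npy",allow_pickle=True).item();s=manip.read_state()
y=s["eef_rot"][2];X=np.array([np.cos(y),np.sin(y)]);Y=np.array([np.sin(y),-np.cos(y)])
for u,v,z in[(318,193.5,54),(318,182,6)]:
    p=atz("wrist",u,v,z,c);d=p[:2]-s["eef_pos"][:2];print(p,d@X,d@Y)
```

```text
[ 425.81169043 -336.03024348   54.        ] 2.120449658621558 -3.4201335816558767
[ 425.68479865 -335.642273      6.        ] 2.098770121713639 -3.8277517998344877
```

Emit:
arm_command([
  {"hand": 0.3,"x": 0.002,"y": -0.003,"z": 0.03,"yaw": 0},
  {"hand": 0.3,"x": 0,"y": 0,"z": 0.04,"yaw": 0},
  {"hand": 0.3,"x": 0,"y": 0,"z": 0.04,"yaw": 0},
  {"hand": 0.3,"x": 0,"y": 0,"z": 0.02,"yaw": 0},
  {"hand": 0.3,"x": 0,"y": 0,"z": 0.002,"yaw": 0},
  {"hand": -0.6,"x": 0,"y": 0,"z": 0,"yaw": 0},
  {"hand": -0.6,"x": 0,"y": 0,"z": 0,"yaw": 0},
  {"hand": -0.6,"x": 0,"y": 0,"z": 0,"yaw": 0},
  {"hand": -0.6,"x": 0,"y": 0,"z": 0,"yaw": 0},
], newtons=25)

```text
clock: 2.1
eef_pos: [426.5, -337.2, 24.5]
eef_rot: [3.14, -0.001, 0.263]
wrist_force: [0.5, -0.4, -0.2]
finger_gap: 32.5
finger_force: 0.0
```

Emit:
arm_command([
  {"hand": -0.6,"x": 0,"y": 0,"z": 0,"yaw": 0},
  {"hand": -0.6,"x": 0,"y": 0,"z": 0,"yaw": 0},
  {"hand": -0.6,"x": 0,"y": 0,"z": 0,"yaw": 0},
])

```text
clock: 2.4
eef_pos: [426.4, -337.1, 24.3]
eef_rot: [3.141, -0.001, 0.263]
wrist_force: [-1.4, 0.8, 5.9]
finger_gap: 29.6
finger_force: 25.0
```

Emit:
arm_command([
  {"hand": -0.6,"x": 0,"y": 0,"z": -0.01,"yaw": 0},
  {"hand": -0.6,"x": 0,"y": 0,"z": -0.02,"yaw": 0},
  {"hand": -0.6,"x": 0,"y": 0,"z": -0.02,"yaw": -0.144},
  {"hand": -0.6,"x": 0,"y": 0,"z": -0.025,"yaw": -0.144},
  {"hand": -0.6,"x": 0,"y": 0,"z": -0.025,"yaw": -0.144},
  {"hand": -0.6,"x": 0,"y": 0,"z": -0.025,"yaw": -0.144},
  {"hand": -0.6,"x": 0,"y": 0,"z": -0.025,"yaw": -0.144},
  {"hand": -0.6,"x": 0,"y": 0,"z": -0.025,"yaw": -0.144},
  {"hand": -0.6,"x": 0,"y": 0,"z": -0.015,"yaw": -0.144},
  {"hand": -0.6,"x": 0,"y": 0,"z": 0,"yaw": -0.144},
])

```text
clock: 3.4
eef_pos: [426.5, -337.2, 216.3]
eef_rot: [3.139, 0.002, 1.421]
wrist_force: [0.4, -0.2, -3.1]
finger_gap: 29.5
finger_force: 25.0
```

```bash
cat >> h.py <<'E'
def go(x,y):
    s=manip.read_state();a=s["eef_rot"][2];d=np.array([x,y])-s["eef_pos"][:2]
    print(np.round(s["eef_pos"],1),np.round(s["eef_rot"],3),s["finger_gap"],"dx,dy tool",d@[np.cos(a),np.sin(a)],d@[np.sin(a),-np.cos(a)])
E
python3 -c "
from h import *
go(614,290)"
```

```text
[ 426.5 -337.2  216.3] [3.139e+00 2.000e-03 1.421e+00] 29.51011021462147 dx,dy tool 648.1660362244056 91.62694186423055
```

Emit:
arm_command([
  {"hand": -0.6,"x": 0.04,"y": 0.006,"z": 0,"yaw": 0},
  {"hand": -0.6,"x": 0.045,"y": 0.0065,"z": 0,"yaw": 0},
  {"hand": -0.6,"x": 0.045,"y": 0.0065,"z": 0,"yaw": 0},
  {"hand": -0.6,"x": 0.045,"y": 0.0065,"z": 0,"yaw": 0},
  {"hand": -0.6,"x": 0.045,"y": 0.0065,"z": 0,"yaw": 0},
  {"hand": -0.6,"x": 0.045,"y": 0.0065,"z": 0,"yaw": 0},
  {"hand": -0.6,"x": 0.045,"y": 0.0065,"z": 0,"yaw": 0},
  {"hand": -0.6,"x": 0.045,"y": 0.0065,"z": 0,"yaw": 0},
  {"hand": -0.6,"x": 0.045,"y": 0.0065,"z": 0,"yaw": 0},
  {"hand": -0.6,"x": 0.045,"y": 0.0065,"z": 0,"yaw": 0},
])

```text
clock: 4.4
eef_pos: [559.0, 94.6, 214.0]
eef_rot: [3.142, 0.0, 1.415]
wrist_force: [0.6, -0.8, -1.9]
finger_gap: 29.6
finger_force: 25.0
```

Emit:
arm_command([
  {"hand": -0.6,"x": 0.04,"y": 0.006,"z": 0,"yaw": 0},
  {"hand": -0.6,"x": 0.04,"y": 0.006,"z": 0,"yaw": 0},
  {"hand": -0.6,"x": 0.035,"y": 0.005,"z": 0,"yaw": 0},
  {"hand": -0.6,"x": 0.02,"y": 0.005,"z": 0,"yaw": 0},
  {"hand": -0.6,"x": 0,"y": 0,"z": 0,"yaw": 0},
  {"hand": -0.6,"x": 0,"y": 0,"z": 0,"yaw": 0},
])

```text
clock: 5.0
eef_pos: [601.4, 222.5, 213.4]
eef_rot: [-3.141, 0.0, 1.415]
wrist_force: [-0.5, 0.2, -3.2]
finger_gap: 29.5
finger_force: 25.0
```

Run:
```python
from h import *
go(614,290)
c=get_calibration("wrist");im=camera("wrist");cv2.imwrite("pics/w3.png",im[:,:,::-1])
np.save("w3.npy",c)
for p in[(614,291,60),(534,131,152)]:print(proj("wrist",p,c))
```

```text
[601.4 222.5 213.4] [-3.141  0.     1.415] 29.458178576907816 dx,dy tool 68.63883455679466 2.01951123575267
[321.16644475 120.48865431]
[264.67744274 309.06034057]
```

View pics/w3.png

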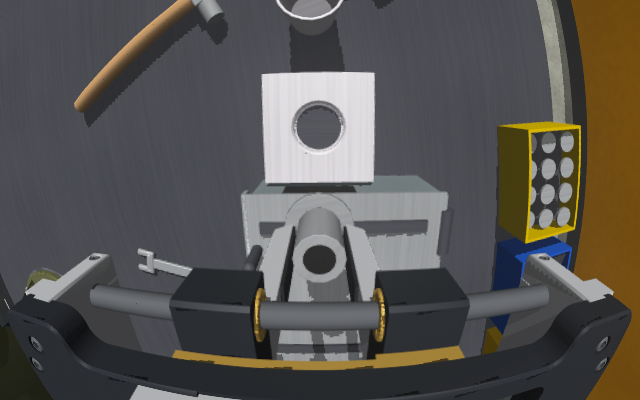

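The pocket rim is centred near (318,127), with the ledge corners at about (262,73), (375,72), (265,183) and (373,182). The held collar sits upright between the fingers, tube top near (319,258).

Run:
```python
from h import *
np.set_printoptions(precision=1,suppress=True)
c=np.load("w3.npy",allow_pickle=True).item();im=cv2.imread("pics/w3.png",0)
m=((im>185)*255).astype(np.uint8)[60:190,250:390]
cs,h=cv2.findContours(m,cv2.RETR_CCOMP,cv2.CHAIN_APPROX_NONE)
for k,q in enumerate(cs):
    if cv2.contourArea(q)>300:
        q=q+np.array([250,60]);
        if h[0][k][3]>=0:
            e=cv2.fitEllipse(q);print("hole",e,atz("wrist",*e[0],60,c));go(*atz("wrist",*e[0],60,c)[:2])
        else:
            a=cv2.approxPolyDP(q,8,True)[:,0];P=np.array([atz("wrist",*p,60,c) for p in a]);print(a.tolist(),P,P.mean(0))
            for i in range(len(P)):
                d=P[i]-P[i-1];print(np.hypot(*d[:2]),np.degrees(np.arctan2(d[1],d[0])))
print("tube top",atz("wrist",319,258,213.4+29.7,c),"flange top",)
```

```text
[[373, 73], [262, 74], [266, 182], [372, 180]] [[676.9 334.4  60. ]
 [559.5 352.   60. ]
 [542.9 234.   60. ]
 [659.8 218.   60. ]] [609.8 284.6  60. ]
117.70964065357364 81.68096032321344
118.63237374950573 171.5090339080621
119.10376122998606 -98.02402599468583
118.02313387308432 -7.815820361091272
hole ((317.8389587402344, 124.05785369873047), (50.01885223388672, 52.64998245239258), 84.42709350585938) [609.9 287.8  60. ]
[601.4 222.  213.6] [-3.1  0.   1.4] 29.11017535085837 dx,dy tool 66.29714939870253 -1.8800139007501793
tube top [601.4 224.1 243.1] flange top
```

Emit:
arm_command([
  {"hand": -0.6,"x": 0.03,"y": -0.001,"z": 0,"yaw": -0.01},
  {"hand": -0.6,"x": 0.032,"y": 0,"z": 0,"yaw": 0},
  {"hand": -0.6,"x": 0,"y": 0,"z": 0.03,"yaw": 0},
  {"hand": -0.6,"x": 0,"y": 0,"z": 0.035,"yaw": 0},
  {"hand": -0.6,"x": 0,"y": 0,"z": 0.03,"yaw": 0},
  {"hand": -0.6,"x": 0,"y": 0,"z": 0.015,"yaw": 0},
  {"hand": -0.6,"x": 0,"y": 0,"z": 0,"yaw": 0},
  {"hand": -0.6,"x": 0,"y": 0,"z": 0,"yaw": 0},
])

```text
clock: 5.85
eef_pos: [610.7, 283.9, 105.2]
eef_rot: [3.14, -0.001, 1.424]
wrist_force: [-0.3, 0.2, -2.0]
finger_gap: 29.3
finger_force: 25.0
```

Run:
```python
from h import *
np.set_printoptions(precision=1,suppress=True)
go(609.5,283)
c=get_calibration("wrist");im=camera("wrist");np.save("w4.npy",c)
im=im[:,:,::-1];cv2.imwrite("pics/w4raw.png",im)
cv2.imwrite("pics/w4.png",cv2.resize(im[130:290,220:420],None,fx=3.75,fy=3.75,interpolation=cv2.INTER_CUBIC))
```

```text
[610.7 283.9 105.2] [ 3.1 -0.   1.4] 29.332262190277746 dx,dy tool -1.0315436058764051 -1.0478051771981296
```

View pics/w4.png

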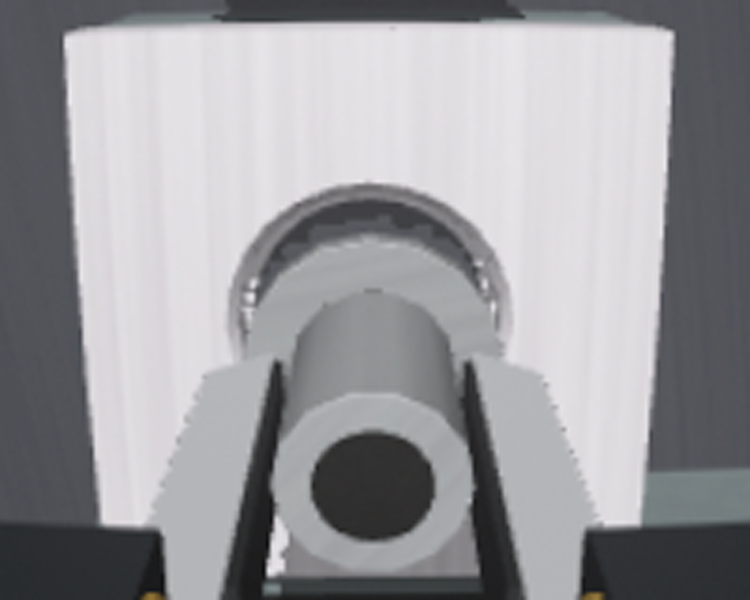

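The rim's outer edge spans u 230–512 with its top at v 183, in crop pixels at 3.75×. The flange spans u 246–503 with its top at v 235. I'll fit both circles to compare their centres.

Run:
```python
from h import *
from scipy.optimize import least_squares
c=np.load("w4.npy",allow_pickle=True).item();t=np.linspace(0,6.283,120)
def fit(z,r,L,R,T):
    def f(p):
        q=np.array([proj("wrist",(p[0]+r*np.cos(a),p[1]+r*np.sin(a),z),c) for a in t]);q=(q-[220,130])*3.75
        return [q[:,0].min()-L,q[:,0].max()-R,q[:,1].min()-T]
    s=least_squares(f,[610,284],diff_step=1e-4);return s.x,s.fun
a=fit(60,29.5,230,512,183);b=fit(86.9,24,246,503,235);print(a,b);go(*(manip.read_state()["eef_pos"][:2]+a[0]-b[0]))
```

```text
(array([610.3806982 , 283.48490377]), array([-2.23733616,  2.23791592,  0.16301187])) (array([611.27355493, 285.23014731]), array([-2.47697324,  2.48093561,  0.17871964]))
[610.9 284.1 105.7] [ 3.139e+00 -1.000e-03  1.424e+00] 29.427647565577658 dx,dy tool -1.8568360841364773 -0.6286715502615963
```

Emit:
arm_command([
  {"hand": -0.6,"x": -0.0015,"y": -0.0006,"z": 0.008,"yaw": 0},
  {"hand": -0.6,"x": 0,"y": 0,"z": 0.008,"yaw": 0},
  {"hand": -0.6,"x": 0,"y": 0,"z": 0.005,"yaw": 0},
  {"hand": -0.6,"x": 0,"y": 0,"z": 0.003,"yaw": 0},
  {"hand": -0.6,"x": 0,"y": 0,"z": 0,"yaw": 0},
])

```text
clock: 6.4
eef_pos: [609.0, 282.7, 78.9]
eef_rot: [-3.141, 0.0, 1.425]
wrist_force: [-0.1, 0.5, -3.1]
finger_gap: 29.5
finger_force: 25.0
```

Emit:
arm_command([
  {"hand": -0.6,"x": 0,"y": 0,"z": 0.002,"yaw": 0},
  {"hand": -0.6,"x": 0,"y": 0,"z": 0.001,"yaw": 0},
  {"hand": -0.6,"x": 0,"y": 0,"z": 0.0005,"yaw": 0},
  {"hand": -0.6,"x": 0,"y": 0,"z": 0,"yaw": 0},
])

```text
clock: 6.8
eef_pos: [609.3, 282.8, 76.4]
eef_rot: [3.141, -0.0, 1.425]
wrist_force: [-1.5, -1.2, 1.8]
finger_gap: 29.5
finger_force: 25.0
```

Emit:
arm_command([
  {"hand": -0.6,"x": 0,"y": 0,"z": 0.0005,"yaw": 0},
  {"hand": 0.1,"x": 0,"y": 0,"z": 0,"yaw": 0},
  {"hand": 0.1,"x": 0,"y": 0,"z": 0,"yaw": 0},
  {"hand": 0.1,"x": 0,"y": 0,"z": 0,"yaw": 0},
  {"hand": 0.1,"x": 0,"y": 0,"z": 0,"yaw": 0},
  {"hand": 0.1,"x": 0,"y": 0,"z": -0.02,"yaw": 0},
  {"hand": 0.1,"x": 0,"y": 0,"z": -0.04,"yaw": 0},
  {"hand": 0.1,"x": 0,"y": 0,"z": -0.04,"yaw": 0},
  {"hand": 0.1,"x": 0,"y": 0,"z": -0.04,"yaw": 0},
  {"hand": 0.1,"x": 0,"y": 0,"z": 0,"yaw": 0},
])

```text
clock: 7.8
eef_pos: [610.8, 283.4, 222.0]
eef_rot: [3.133, -0.005, 1.425]
wrist_force: [-0.5, -0.6, 0.4]
finger_gap: 51.8
finger_force: 0.0
```

Run:
```python
from h import *
a=np.radians(-8.3);e=np.array([np.cos(a),np.sin(a)]);n=np.array([-np.sin(a),np.cos(a)])
p=np.array([609.5,283.2]);o=p+30*e-175*n;print("cab",o,"hinge",o+100*e,"bar",o-95*e);go(*(o-95*e))
c=get_calibration("wrist");im=camera("wrist");np.save("w5.npy",c)
cv2.imwrite("pics/w5.png",im[:,:,::-1])
```

```text
cab [613.9234385  105.70230088] hinge [712.8760174   91.26668078] bar [519.91848854 119.41613998]
[610.8 283.4 222. ] [ 3.133 -0.005  1.425] 51.809593308890214 dx,dy tool -175.45733179653962 -66.0653900232272
```

View pics/w5.png

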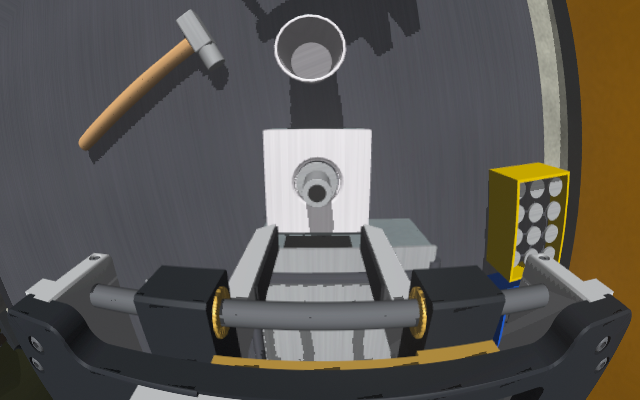

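The collar stands upright in the pocket at (317,182), with its flange inside the rim. Next I'll move above the bar.

Emit:
arm_command([
  {"hand": 0.1,"x": -0.035,"y": -0.012,"z": 0,"yaw": 0},
  {"hand": 0.1,"x": -0.035,"y": -0.012,"z": 0,"yaw": 0},
  {"hand": 0.1,"x": -0.035,"y": -0.012,"z": 0,"yaw": 0},
  {"hand": 0.1,"x": -0.035,"y": -0.012,"z": 0,"yaw": 0},
  {"hand": 0.1,"x": -0.035,"y": -0.012,"z": 0,"yaw": 0},
  {"hand": 0.1,"x": 0,"y": 0,"z": 0,"yaw": 0},
  {"hand": 0.1,"x": 0,"y": 0,"z": 0,"yaw": 0},
])

```text
clock: 8.55
eef_pos: [524.2, 118.0, 214.8]
eef_rot: [-3.141, 0.0, 1.424]
wrist_force: [-0.4, 0.5, -0.1]
finger_gap: 51.7
finger_force: 0.0
```

Run:
```python
from h import *
go(519.9,119.4)
c=get_calibration("wrist");im=camera("wrist");np.save("w6.npy",c);im=im[:,:,::-1];cv2.imwrite("pics/w6raw.png",im)
cv2.imwrite("pics/w6.png",cv2.resize(im[100:320,190:450],None,fx=2.5,fy=2.5,interpolation=cv2.INTER_CUBIC))
for p in[(519.9,119.4,146),(528,173.8,146),(512,65,146)]:print((proj("wrist",p,c)-[190,100])*2.5)
```

```text
[524.2 118.  214.8] [-3.141  0.     1.424] 51.69639481380365 dx,dy tool 0.7717904500910354 -4.43271913274632
[310.35606065 264.54568125]
[309.79749194 100.40590401]
[311.70639752 409.88916178]
```

View pics/w6.png

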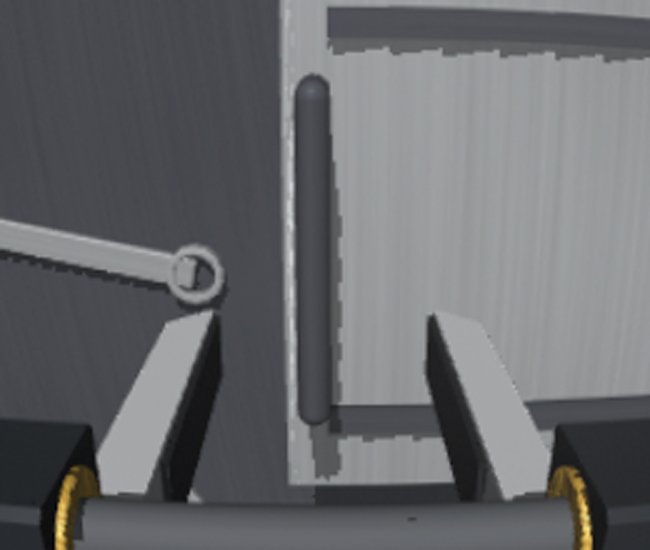

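The bar runs vertically at u≈313 (crop), v 88–413, within a millimetre of the prediction. I'll descend and grip it.

Emit:
arm_command([
  {"hand": 0.1,"x": 0,"y": -0.0035,"z": 0.02,"yaw": 0},
  {"hand": 0.1,"x": 0,"y": 0,"z": 0.03,"yaw": 0},
  {"hand": 0.1,"x": 0,"y": 0,"z": 0.025,"yaw": 0},
  {"hand": 0.1,"x": 0,"y": 0,"z": 0.008,"yaw": 0},
  {"hand": -0.9,"x": 0,"y": 0,"z": 0,"yaw": 0},
  {"hand": -0.9,"x": 0,"y": 0,"z": 0,"yaw": 0},
  {"hand": -0.9,"x": 0,"y": 0,"z": 0,"yaw": 0},
  {"hand": -0.9,"x": 0,"y": 0,"z": 0,"yaw": 0},
  {"hand": -0.9,"x": 0,"y": 0,"z": 0,"yaw": 0},
  {"hand": -0.9,"x": 0,"y": 0,"z": 0,"yaw": 0},
], newtons=20)

```text
clock: 9.6
eef_pos: [520.6, 118.9, 132.7]
eef_rot: [-3.141, -0.0, 1.425]
wrist_force: [-5.2, 0.2, 3.5]
finger_gap: 11.2
finger_force: 20.0
```

Run:
```python
import numpy as np
t=np.arange(0,1.06,.05);p=t+np.arctan2(46,195);R=np.hypot(46,195)
x=-R*np.cos(p);z=R*np.sin(p)
for i in range(1,len(t)):print(round(t[i],2),"y %.1f z %.1f"%(x[i]-x[i-1],-(z[i]-z[i-1])),"cum %.1f %.1f"%(x[i]-x[0],z[i]-z[0]))
```

```text
0.05 y 2.5 z -9.7 cum 2.5 9.7
0.1 y 3.0 z -9.5 cum 5.6 19.2
0.15 y 3.5 z -9.4 cum 9.1 28.6
0.2 y 4.0 z -9.2 cum 13.0 37.8
0.25 y 4.4 z -9.0 cum 17.4 46.8
0.3 y 4.9 z -8.8 cum 22.3 55.6
0.35 y 5.3 z -8.5 cum 27.6 64.1
0.4 y 5.7 z -8.2 cum 33.3 72.3
0.45 y 6.1 z -7.9 cum 39.4 80.2
0.5 y 6.5 z -7.6 cum 45.9 87.9
0.55 y 6.9 z -7.3 cum 52.8 95.1
0.6 y 7.2 z -6.9 cum 60.0 102.1
0.65 y 7.6 z -6.6 cum 67.6 108.6
0.7 y 7.9 z -6.2 cum 75.5 114.8
0.75 y 8.2 z -5.8 cum 83.7 120.6
0.8 y 8.5 z -5.4 cum 92.1 125.9
0.85 y 8.7 z -4.9 cum 100.9 130.9
0.9 y 9.0 z -4.5 cum 109.8 135.3
0.95 y 9.2 z -4.0 cum 119.0 139.4
1.0 y 9.4 z -3.6 cum 128.3 142.9
1.05 y 9.5 z -3.1 cum 137.9 146.0
```

Emit:
arm_command([
  {"hand": -0.9,"x": 0,"y": 0.0012,"z": -0.005,"yaw": 0},
  {"hand": -0.9,"x": 0,"y": 0.0013,"z": -0.0047,"yaw": 0},
  {"hand": -0.9,"x": 0,"y": 0.003,"z": -0.0095,"yaw": 0},
  {"hand": -0.9,"x": 0,"y": 0.0035,"z": -0.0094,"yaw": 0},
  {"hand": -0.9,"x": 0,"y": 0.004,"z": -0.0092,"yaw": 0},
  {"hand": -0.9,"x": 0,"y": 0.0044,"z": -0.009,"yaw": 0},
  {"hand": -0.9,"x": 0,"y": 0.0049,"z": -0.0088,"yaw": 0},
  {"hand": -0.9,"x": 0,"y": 0,"z": 0,"yaw": 0},
])

```text
clock: 10.4
eef_pos: [542.7, 115.7, 190.0]
eef_rot: [-3.141, -0.0, 1.425]
wrist_force: [-15.7, 2.3, 6.2]
finger_gap: 11.3
finger_force: 20.0
```

```bash
cat >> h.py <<'E'
def hatch():
    s=manip.read_state();a=s["eef_rot"][2];T=np.array([np.sin(a),-np.cos(a)])
    d=s["eef_pos"]-[520.6,118.9,132.7];x=-195+d[:2]@T;z=46+d[2]
    f=s["wrist_force"];r=np.hypot(x,z);fx=f[:2]@T;p=np.arctan2(z,-x)
    print("theta %.3f r-200.4 %.1f d=(%.1f,%.1f) F tang(up) %.2f radial(out) %.2f side %.2f"%(p-.2317,r-200.35,d[:2]@T,d[2],fx*np.sin(p)+f[2]*np.cos(p),-fx*np.cos(p)+f[2]*np.sin(p),f[:2]@[np.cos(a),np.sin(a)]),s["finger_gap"],np.round(f,1))
E
python3 -c "
from h import *
hatch()"
```

```text
theta 0.308 r-200.4 0.9 d=(22.3,57.3) F tang(up) -2.86 radial(out) 16.78 side -0.02 11.29623530112345 [-15.7   2.3   6.2]
```

Emit:
arm_command([
  {"hand": -0.9,"x": 0,"y": 0.0043,"z": -0.009,"yaw": 0},
  {"hand": -0.9,"x": 0,"y": 0.0051,"z": -0.0085,"yaw": 0},
  {"hand": -0.9,"x": 0,"y": 0.0055,"z": -0.0082,"yaw": 0},
  {"hand": -0.9,"x": 0,"y": 0.0063,"z": -0.0077,"yaw": 0},
  {"hand": -0.9,"x": 0,"y": 0.0067,"z": -0.0074,"yaw": 0},
  {"hand": -0.9,"x": 0,"y": 0.007,"z": -0.007,"yaw": 0},
  {"hand": -0.9,"x": 0,"y": 0,"z": 0,"yaw": 0},
])

```text
clock: 11.1
eef_pos: [578.5, 110.4, 237.0]
eef_rot: [3.14, -0.001, 1.425]
wrist_force: [-2.2, 3.3, 1.2]
finger_gap: 11.4
finger_force: 20.0
```

```bash
python3 -c "
from h import *
hatch()"
```

```text
theta 0.602 r-200.4 2.7 d=(58.5,104.3) F tang(up) -1.16 radial(out) 2.66 side 2.94 11.417932447064338 [-2.2  3.3  1.2]
```

Emit:
arm_command([
  {"hand": -0.9,"x": 0,"y": 0.0076,"z": -0.0066,"yaw": 0},
  {"hand": -0.9,"x": 0,"y": 0.0079,"z": -0.0062,"yaw": 0},
  {"hand": -0.9,"x": 0,"y": 0.0082,"z": -0.0058,"yaw": 0},
  {"hand": -0.9,"x": 0,"y": 0.0085,"z": -0.0054,"yaw": 0},
  {"hand": -0.9,"x": 0,"y": 0.0087,"z": -0.005,"yaw": 0},
  {"hand": -0.9,"x": 0,"y": 0,"z": 0,"yaw": 0},
])

```text
clock: 11.7
eef_pos: [618.5, 104.4, 266.0]
eef_rot: [3.14, -0.0, 1.425]
wrist_force: [-5.0, 0.1, 6.7]
finger_gap: 11.0
finger_force: 20.0
```

```bash
python3 -c "
from h import *
hatch()"
```

```text
theta 0.847 r-200.4 3.0 d=(98.9,133.3) F tang(up) -1.16 radial(out) 8.27 side -0.63 10.95757465111406 [-5.   0.1  6.7]
```

Emit:
arm_command([
  {"hand": -0.9,"x": 0,"y": 0.009,"z": -0.0052,"yaw": 0},
  {"hand": -0.9,"x": 0,"y": 0.0092,"z": -0.0044,"yaw": 0},
  {"hand": -0.9,"x": 0,"y": 0.0094,"z": -0.0038,"yaw": 0},
  {"hand": -0.9,"x": 0,"y": 0.0095,"z": -0.0033,"yaw": 0},
  {"hand": -0.9,"x": 0,"y": 0.0035,"z": -0.001,"yaw": 0},
  {"hand": -0.9,"x": 0,"y": 0,"z": 0,"yaw": 0},
  {"hand": -0.9,"x": 0,"y": 0,"z": 0,"yaw": 0},
])

```text
clock: 12.4
eef_pos: [657.9, 98.4, 282.5]
eef_rot: [3.141, 0.0, 1.425]
wrist_force: [-0.7, -2.2, 2.7]
finger_gap: 11.1
finger_force: 20.0
```

```bash
python3 -c "
from h import *
hatch()"
```

```text
theta 1.060 r-200.4 3.4 d=(138.8,149.8) F tang(up) 0.42 radial(out) 2.69 side -2.32 11.08140535479234 [-0.7 -2.2  2.7]
```

Emit:
arm_command([
  {"hand": -0.9,"x": 0,"y": 0.005,"z": -0.0014,"yaw": 0},
  {"hand": -0.9,"x": 0,"y": 0.0048,"z": -0.0012,"yaw": 0},
  {"hand": -0.9,"x": 0,"y": 0,"z": 0,"yaw": 0},
  {"hand": -0.9,"x": 0,"y": 0,"z": 0,"yaw": 0},
  {"hand": -0.9,"x": 0,"y": 0,"z": 0,"yaw": 0},
])

```text
clock: 12.9
eef_pos: [667.8, 97.0, 285.1]
eef_rot: [-3.142, 0.0, 1.425]
wrist_force: [-0.5, -4.2, 1.6]
finger_gap: 11.5
finger_force: 20.0
```

```bash
python3 -c "
from h import *
hatch()"
```

```text
theta 1.110 r-200.4 3.3 d=(148.8,152.4) F tang(up) 0.44 radial(out) 1.52 side -4.24 11.51849645187415 [-0.5 -4.2  1.6]
```

Emit:
arm_command([
  {"hand": -0.9,"x": 0,"y": -0.0048,"z": 0.0012,"yaw": 0},
  {"hand": -0.9,"x": 0,"y": -0.005,"z": 0.0014,"yaw": 0},
  {"hand": -0.9,"x": 0,"y": -0.0096,"z": 0.0031,"yaw": 0},
  {"hand": -0.9,"x": 0,"y": -0.0094,"z": 0.0035,"yaw": 0},
  {"hand": -0.9,"x": 0,"y": -0.0092,"z": 0.004,"yaw": 0},
  {"hand": -0.9,"x": 0,"y": -0.009,"z": 0.0045,"yaw": 0},
  {"hand": -0.9,"x": 0,"y": -0.007,"z": 0.0039,"yaw": 0},
  {"hand": -0.9,"x": 0,"y": 0,"z": 0,"yaw": 0},
  {"hand": -0.9,"x": 0,"y": 0,"z": 0,"yaw": 0},
  {"hand": -0.9,"x": 0,"y": 0,"z": 0,"yaw": 0},
])

```text
clock: 13.9
eef_pos: [614.6, 105.6, 263.9]
eef_rot: [3.141, -0.001, 1.425]
wrist_force: [-3.1, 4.0, 4.0]
finger_gap: 11.3
finger_force: 20.0
```

```bash
python3 -c "
from h import *
hatch()
cv2.imwrite('pics/e.png',np.vstack([cv2.resize(camera(n)[a:a+130,b:b+200,::-1],None,fx=2.3,fy=2.3,interpolation=cv2.INTER_CUBIC) for n,a,b in(('scene',170,270),('side',80,210))]))"
```

```text
theta 0.825 r-200.4 3.2 d=(94.9,131.2) F tang(up) -1.20 radial(out) 5.24 side 3.51 11.257423940434876 [-3.1  4.   4. ]
```

View pics/e.png

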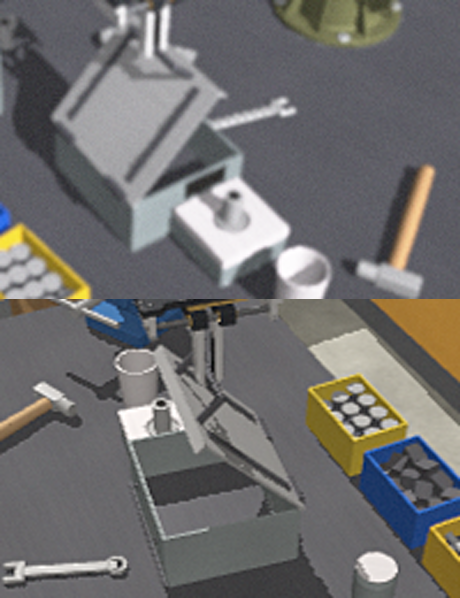

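Both views show the collar seated in the pocket and the hatch held open by the gripper. It measures 0.825 rad, about 4° below balance, and its pull is closing again after the spring was felt pushing up at 1.06–1.11 rad.

```bash
python3 -c "
from h import *
print(manip.sign_off())"
```

```text
the job is handed in; nothing more can be done
None
```

The job is handed in at about 14 s: the collar is seated flange down in the pocket and released, and the gripper holds the hatch still at about 0.83 rad (roughly 4° below balance) after raising it to 1.11 rad, where the wrist force turned weakly upward (about 0.4 N).

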